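Fill the counter display tray, tall things at the back first

TASK

Load the counter display tray with the tall things first: along its back wall go the white carton, turned to stand on its short end with a broad face pressed gently flat against the back wall, and beside it the glue stick, standing upright. Only when both stand there, put the lower pink carton in front of them, on its long edge as it stands now and lengthwise along the front lip, so that the gripper never has to cross it. Leave the other things on the counter where they are.

Things in the scene. Friction and masses are not known exactly. Their poses are not given: they have to be found in the camera images.
- tray: Fixed pale wooden display tray with a blue front lip. Origin: middle of its underside on the counter; x points to its back wall (away from the robot at yaw 0), y along the wall, z up. Inside 120 (x) by 160 (y) mm, all walls 6 mm thick; floor top 6 mm above the origin; wall tops above the counter: back 45, sides 25, front lip 14 mm. The tray's yaw and place differ each time.
- tray_back (a point): Middle of the foot of the back wall's inner face: 60 mm along tray x from the tray's origin, at floor level (6 mm up). Axes as the tray. Beware of fixed furniture: a display spinner, the tallest thing here, 0.2 m wide, about 0.77 m ahead and 0.30 m right of the robot's base; a 187 mm high chest and a 90 mm cash box behind the tray.
- white_centre (a point): Centre of the loose white carton with a colourful picture, 0.14 kg. Solid block 30 mm thick along its own x (the print adds up to 4 mm on -x), 118 mm long along its own y, 80 mm along its own z. It starts on its long edge (z up, 80 mm high, centre 40 mm up); on end it is 118 mm high and 80 mm wide. Either end may be up and either broad face may be to the wall.
- pink_centre (a point): Centre of the loose deep pink carton (its top is white too), 0.14 kg: solid block 34 mm thick along its own x (the print adds up to 4 mm on -x), 100 mm long along its own y, 70 mm high along its own z. It starts on its long edge, centre 35 mm up, and shall end so.
- glue_centre (a point): Centre of the loose glue stick (yellow with deep pink cap), standing upright: cylinder 27 mm across, 88 mm high, its centre 44 mm up. 30 g.
- bell: Loose chrome counter bell, 84 mm across, 50 mm high; origin under its middle. Leave alone.
- teapot: Loose mint toy teapot, 67x115x70 mm; origin under its middle. Leave alone.
- cup: Loose pink toy cup, 44x53x28 mm; origin under its middle. Leave alone.
- stamp: Loose black and red self-inking stamp, 30x48x57 mm; origin under its middle. Leave alone.
- spool: Loose white and pink ribbon spool lying flat, 66x91x22 mm; origin under its middle. Leave alone.
Not all that is in view belongs to the job. Leave any green look-alike of the part that bears glue_centre alone.

How it is judged:
By the outcome, as a careful person would: the job done as asked, in the order asked, and still so for the second after the job is handed in, with the robot touching nothing.
It also fails if it takes over 70 s, if anything falls off the work surface, if the arm or the gripper's body presses on something with over 40 N, if the wrist force passes 120 N, or if a joint passes its speed limit or range.

ROBOT

A 6-joint arm with a two-finger parallel gripper is mounted at the origin on a cart in front of the work surface, level with it; the furniture and walls round the work are solid. World frame = base frame: x ahead of the robot, y to its left, z up, the work surface at z = 0. Lengths are in m, angles in rad, forces in N, time in s.
With the tool pointing down it reaches from about 0.375 to 0.975 m from the base axis. Payload 3.8 kg.
Tool frame: the origin (TCP) lies midway between the tips of the shut fingers; the grasp point (between the pads) lies 19 mm behind it; z points along the fingers, y is the line along which they close (so a half turn about z gives the same grasp; the last joint's range is limited). The gripper opens to 85 mm and grips with 20 to 120 N. Pads are 22 mm wide; open, the fingers measure 114 mm over their backs; the gripper's body (76 mm by 85 mm) begins 54 mm behind the grasp point. The pads swing forward as they close: fully open they stand 13 mm farther back than shut.
Start: joints at [-1.299, 0.264, 1.604, -0, 1.274, -0.037], TCP at [0.205, -0.643, 0.231] pointing down, gripper open.
Joint ranges: [-2.63, 2.63], [-0.94, 2.18], [0.31, 2.57], [-1.31, 4.45], [0, 2.66], [-2.55, 2.55]. Speed limits (rad/s): [2.57, 2.57, 3.14, 3.14, 3.14, 3.14].

INTERFACE

Orientations are given as a rotation vector (axis times angle).
In Python, from workcell import sensors, viewer, job gives the robot as it stands.
- The arm moves only by the shell command python3 -m inch 'ROWS' [FORCE]. ROWS is JSON, one flat list of numbers, 7 for each row, row after row: the shift along the tool's x, y, z in mm, then the turn, a rotation vector about the tool's x, y, z in degrees, then the finger opening in mm, from 0 to 85.4. A call has exactly 8 rows; each row shifts and turns the commanded pose from where the row before left it, along the tool's axes as they then stand; what a row does not reach is not made up. A row lasts 1/10 s, in which the tool goes at most 50 mm and 8.59 degrees, less where a joint would pass 70% of its speed; a pose out of reach is approached as far as the arm can. A call is refused whole if a number of a shift passes 50 or a number of a turn 8.59, either way. A call with a gripper value outside its range is refused whole. The fingers move at their own pace and stop on an object; FORCE is the grip in N (left out, the last holds). Time passes only in rows, so rows that do not move let the fingers close, or fill a call up. It gives the time, the measured TCP pose, the force, the opening and the grip force at its end, in the units of the state.
- sensors.read_state(): the state, without advancing time (a new reading comes with each control period).
- viewer.read_camera(name): name is "scene" or "top"; returns the picture (480x640x3 uint8, red, green, blue); there is no depth.
- viewer.camera_params(name): a dict with "K" (3x3 intrinsics, pixels), "world_to_cam" (4x4, takes a point from world to camera coordinates). Camera axes: x right, y down, z forward; pixel columns grow to the right and rows downward; lengths in m; the calibration is good to about 2 mm. A picture is of the moment at which its call begins. camera_params takes no time and is no camera call.
- job.finish_job(): hands the job in; it is judged then, once.
The state is a dict: "time": time; "q": joint angles; "joint_vel": joint speeds; "joint_torque": joint torques, N m; "tool_pos": TCP position; "tcp_rot": TCP orientation; "wrist_force": force on the tool from outside, world axes, zero at the start; "torque": the same for the moment, N m; "width": opening from 0.0 (shut) to 1.0 (fully open); "grip_force": force on a finger pad.
Only numpy, scipy, OpenCV 4.12 (cv2) and the standard library are available. Lean on these libraries where they do the work, as an engineer would, in place of code of your own. Each camera call takes 0.05 s, during which the arm holds its last target. There are 200 camera calls.

## Working session

There is one attempt and no reset: what is moved stays moved. The work goes in short steps, Python scripts to look and compute and a shell command to move; the robot and the scene stay as the last step left them, time stands still between calls to the robot, and variables do not carry over. Pictures are saved under pics/ and viewed, at most 10 in all, crops included, and the job is handed in when it is done.

```bash
mkdir -p pics; ls; python3 - <<'E'
from workcell import sensors, viewer, job
import cv2, numpy as np
s=sensors.read_state(); print(s)
for n in ("scene","top"):
    im=viewer.read_camera(n); cv2.imwrite(f"pics/{n}0.png",im[:,:,::-1]); p=viewer.camera_params(n); print(n,np.round(p["K"],2).tolist(),np.round(p["world_to_cam"],4).tolist())
E
```

```text
pics
{'time': 0.0, 'q': array([-1.29891692e+00,  2.64771450e-01,  1.60542018e+00, -4.19161586e-06,
        1.27371563e+00, -3.69322487e-02]), 'joint_vel': array([-2.86048765e-03, -3.03832066e-04, -1.22701274e-03,  1.32107981e-03,
        5.43569973e-05, -1.17323794e-03]), 'joint_torque': array([ 6.40634371e-04, -5.15105760e+01, -3.67317688e+01, -2.12024923e-05,
        1.27482330e-02, -2.43419390e-05]), 'tool_pos': array([ 0.20492232, -0.64234384,  0.22992478]), 'tcp_rot': array([-3.10194623e+00, -4.82803499e-01,  4.32059118e-04]), 'wrist_force': array([-0.0622797 ,  0.47238034,  0.21597498]), 'torque': array([ 0.03602463, -0.00900419,  0.01023728]), 'grip_force': 0.0, 'width': 1.0016645881368975}
scene [[513.69, 0.0, 331.56], [0.0, 513.69, 242.34], [0.0, 0.0, 1.0]] [[0.651, -0.7589, -0.0187, -0.3176], [-0.4085, -0.3295, -0.8512, 0.257], [0.6398, 0.5618, -0.5245, 1.0458], [0.0, 0.0, 0.0, 1.0]]
top [[603.96, 0.0, 322.16], [0.0, 603.96, 249.32], [0.0, 0.0, 1.0]] [[0.0104, -0.9999, 0.0055, -0.0045], [-0.9942, -0.0109, -0.1072, 0.5164], [0.1072, -0.0044, -0.9942, 1.4967], [0.0, 0.0, 0.0, 1.0]]
```

View pics/scene0.png

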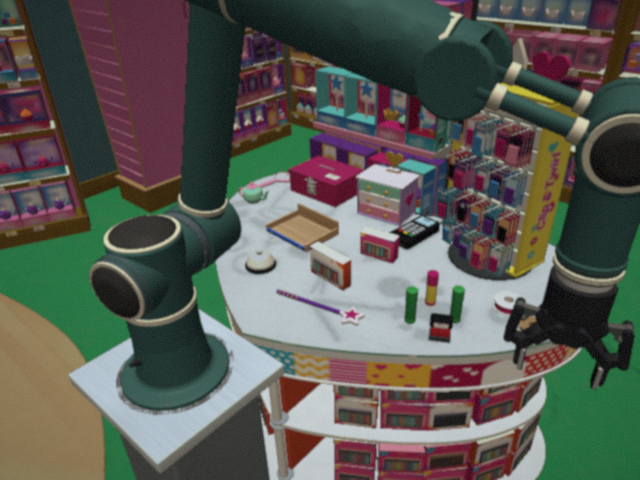

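View pics/top0.png

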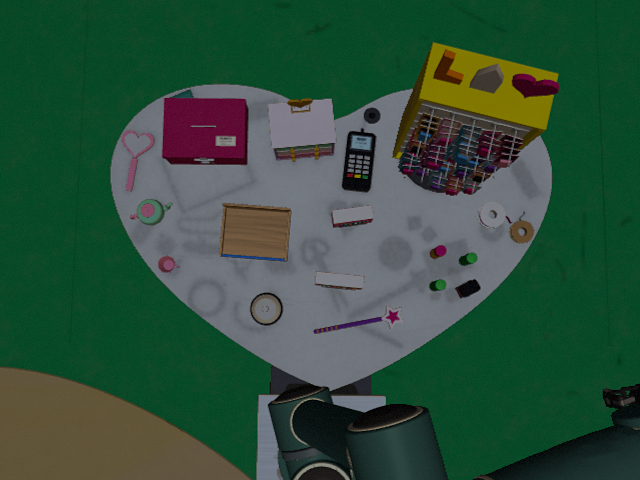

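Scene picture: tray (303,226), white carton (330,266), pink carton (380,246), glue (432,287) between green sticks (411,305) and (457,303). Top picture: tray (256,232), white carton (340,281), pink carton (352,216), glue cap (438,251). Only look-alikes for the glue: green at (438,285) and (468,258). For the white carton: the pink carton's white top (352,214). Checking in one close crop.

```bash
cat > h.py <<'E'
import numpy as np, cv2
from workcell import sensors, viewer
def P(n):
    p=viewer.camera_params(n); return np.array(p["K"]),np.array(p["world_to_cam"])
def px2w(n,uv,z):
    K,T=P(n); d=T[:3,:3].T@np.linalg.inv(K)@np.array([*uv,1.]); c=-T[:3,:3].T@T[:3,3]
    return c+d*(z-c[2])/d[2]
def w2px(n,X):
    K,T=P(n); X=np.atleast_2d(X); c=X@T[:3,:3].T+T[:3,3]; u=c@K.T; return u[:,:2]/u[:,2:]
E
python3 - <<'E'
import cv2,numpy as np
from h import *
t=cv2.imread("pics/top0.png")
c=t[190:310,215:481]; cv2.imwrite("pics/c1.png",cv2.resize(c,None,fx=3,fy=3,interpolation=cv2.INTER_CUBIC))
s=cv2.imread("pics/scene0.png"); c=s[195:335,260:470]; cv2.imwrite("pics/c2.png",cv2.resize(c,None,fx=3.8,fy=3.8,interpolation=cv2.INTER_CUBIC))
hsv=cv2.cvtColor(t,cv2.COLOR_BGR2HSV)
for nm,(x0,y0,x1,y1) in dict(white=(305,262,375,300),pink=(322,198,384,236)).items():
    r=t[y0:y1,x0:x1]; print(nm,r[::5,(x1-x0)//2].tolist())
E
```

```text
white [[127, 120, 115], [127, 119, 115], [128, 120, 115], [136, 130, 127], [134, 128, 127], [27, 29, 34], [106, 100, 97], [109, 102, 99]]
pink [[123, 114, 110], [112, 105, 101], [140, 133, 128], [134, 126, 124], [133, 126, 124], [16, 23, 21], [111, 104, 99], [122, 115, 109]]
```

View pics/c1.png

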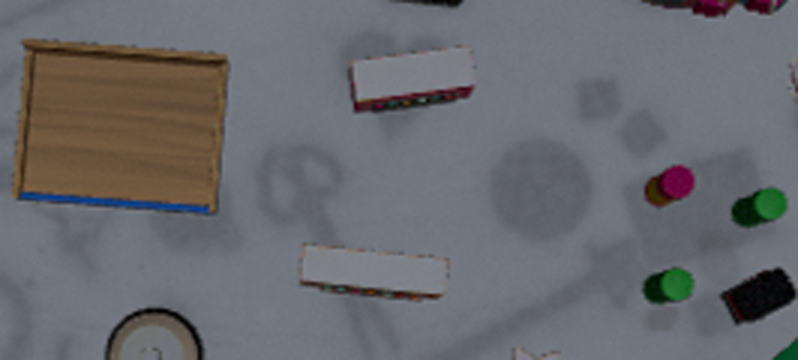

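View pics/c2.png

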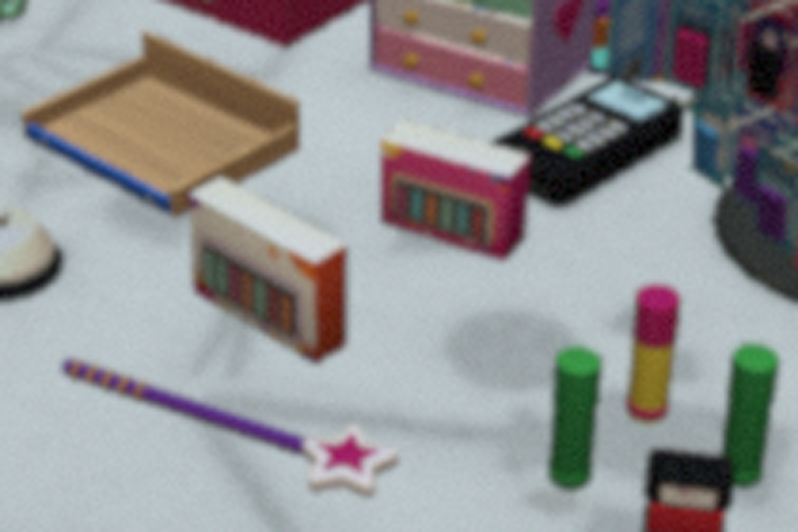

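The crops confirm: glue = yellow with pink cap at top (440,250), clear of both greens; white carton's top corners at crop (303,244)-(449,258); pink's at (350,62)-(474,46). Fitting poses from corners in both views.

```bash
cat > fit.py <<'E'
from h import *
from scipy.optimize import least_squares
A=lambda p:((np.array(p)+.5)/3-.5)+[215,190]
B=lambda p:((np.array(p)+.5)/3.8-.5)+[260,195]
def fit(nm,obs,yaw0,x0):
    L=np.array([o[2] for o in obs])/1000.
    def r(q,per=False):
        c,s=np.cos(q[2]),np.sin(q[2]); W=np.c_[q[0]+c*L[:,0]-s*L[:,1],q[1]+s*L[:,0]+c*L[:,1],L[:,2]]
        e=np.array([w2px(o[0],w)[0]-(A if o[0]=="top" else B)(o[1]) for o,w in zip(obs,W)])
        return e if per else e.ravel()
    z=least_squares(r,[*x0,yaw0],loss="soft_l1"); print(nm,np.round(z.x[:2],4),"yaw",round(np.degrees(z.x[2]),2)); print(np.round(r(z.x,True),1).tolist()); return z.x
def box(n,t,l,h,pt,ps):
    k=[(t,l,h),(t,-l,h),(-t,l,h),(-t,-l,h)]
    o=[("top",p,q) for p,q in zip(pt,k)]
    k=[(-t,l,h),(-t,-l,h),(t,-l,h),(t,l,h),(-t,l,0),(-t,-l,0)]
    return o+[("scene",p,q) for p,q in zip(ps,k)]
if __name__=="__main__":
    fit("white",box("w",15,59,80,[(303,244),(449,258),(301,280),(446,292)],[(193,195),(318,264),(345,247),(225,178),(197,297),(318,360)]),0,(.55,0))
    fit("pink",box("p",17,50,70,[(350,62),(474,46),(357,100),(474,87)],[(382,140),(502,178),(530,155),(400,122),(384,228),(507,257)]),0,(.65,0))
    fit("tray",[("top",(24,40),(66,86,45)),("top",(228,57),(66,-86,45)),("top",(17,199),(-66,86,0)),("top",(213,213),(-66,-86,0)),("scene",(147,33),(66,86,45)),("scene",(298,102),(66,-86,45)),("scene",(25,125),(-66,86,14)),("scene",(178,212),(-66,-86,0))],0,(.65,.2))
    print(px2w("top",A((677,182)),.088),px2w("scene",B((658,293)),.088),px2w("scene",B((648,412)),.002))
E
python3 fit.py
```

```text
white [ 0.4378 -0.0418] yaw -5.09
[[0.4, -0.1], [0.1, 0.0], [-0.2, 0.2], [-0.1, 1.0], [-0.5, -0.4], [0.1, -0.2], [1.8, -0.8], [-0.2, -0.4], [-0.3, -1.1], [0.3, 1.6]]
pink [ 0.5993 -0.0726] yaw 8.22
[[0.1, -0.0], [-1.2, 0.1], [-0.4, 0.8], [0.8, -0.1], [-0.3, -0.1], [2.0, -0.1], [0.5, 0.1], [1.2, -0.9], [-1.1, -1.1], [-0.5, 1.8]]
tray [0.5581 0.1722] yaw -4.0
[[-0.4, -0.4], [-0.2, -0.6], [-0.3, 0.4], [1.2, 1.1], [0.3, -1.0], [1.1, -0.4], [-0.5, -0.5], [-0.5, 2.3]]
[ 0.51056472 -0.28538113  0.088     ] [ 0.5118429  -0.28468793  0.088     ] [ 0.5079946  -0.28827161  0.002     ]
```

```bash
cat > plan.py <<'E'
import sys, numpy as np
from scipy.spatial.transform import Rotation as R
from workcell import sensors
def goal(grasp,yaw,tilt,back=0,gp=20):
    """tool y along (cos yaw, sin yaw); tool z leans by tilt towards +(own y); returns TCP pose (mm)"""
    c,s=np.cos(np.radians(yaw)),np.sin(np.radians(yaw)); t=np.radians(tilt)
    y=np.array([c,s,0]); z=np.sin(t)*np.array([-s,c,0])-np.cos(t)*np.array([0,0,1.])
    M=np.c_[np.cross(y,z),y,z]; return np.array(grasp,float)+(gp-back)*z, R.from_matrix(M)
def now():
    s=sensors.read_state(); return s["tool_pos"]*1000,R.from_rotvec(s["tcp_rot"]),s
def step(p0,r0,p1,r1,n):
    rel=r0.inv()*r1; w=rel.as_rotvec()/n; S=sum(R.from_rotvec(w*k).as_matrix() for k in range(n))
    d=np.linalg.solve(S,r0.inv().apply(p1-p0)); print(n,"rows of",np.round(d,2),np.round(np.degrees(w),2))
E
python3 - <<'E'
from plan import *
p,r,s=now()
y=-5.1
own=lambda a,b,z:[437.8+np.cos(np.radians(y))*a-np.sin(np.radians(y))*b,-41.8+np.sin(np.radians(y))*a+np.cos(np.radians(y))*b,z]
g1=goal(own(-2,16,60),y,-45,back=110); g0=goal([400,-100,240],y,0,gp=0); g2=goal(own(-2,16,60),y,-45)
step(p,r,*g0,24); step(*g0,*g1,8); step(*g1,*g2,8); print(g1[0],g2[0])
E
```

```text
24 rows of [23.87 -8.84 -0.4 ] [-0.  -0.  -2.8]
8 rows of [22.04  3.81  7.96] [ 0.   -5.62  0.  ]
8 rows of [ 0.   -0.   13.75] [0. 0. 0.]
[442.88742503  37.70211089 123.63961031] [435.97307142 -39.77170219  45.85786438]
```

```bash

python3 -m inch '[24,-9,0,0,0,-2.8,70, 24,-9,0,0,0,-2.8,70, 24,-9,0,0,0,-2.8,70, 24,-9,0,0,0,-2.8,70, 24,-9,0,0,0,-2.8,70, 24,-9,0,0,0,-2.8,70, 24,-9,0,0,0,-2.8,70, 24,-9,0,0,0,-2.8,70]'
python3 -m inch '[24,-9,0,0,0,-2.8,70, 24,-9,0,0,0,-2.8,70, 24,-9,0,0,0,-2.8,70, 24,-9,0,0,0,-2.8,70, 24,-9,0,0,0,-2.8,70, 24,-9,0,0,0,-2.8,70, 24,-9,0,0,0,-2.8,70, 24,-9,0,0,0,-2.8,70]'
python3 -m inch '[24,-9,0,0,0,-2.8,70, 24,-9,0,0,0,-2.8,70, 24,-9,0,0,0,-2.8,70, 24,-9,0,0,0,-2.8,70, 24,-9,0,0,0,-2.8,70, 24,-9,0,0,0,-2.8,70, 24,-9,0,0,0,-2.8,70, 24,-9,0,0,0,-2.8,70]'
python3 -m inch '[22,4,8,0,-5.6,0,70, 22,4,8,0,-5.6,0,70, 22,4,8,0,-5.6,0,70, 22,4,8,0,-5.6,0,70, 22,4,8,0,-5.6,0,70, 22,4,8,0,-5.6,0,70, 22,4,8,0,-5.6,0,70, 22,4,8,0,-5.6,0,70]'
cat >> plan.py <<'E'
W=(437.8,-41.8,-5.1)
def own(o,a,b,z):
    y=np.radians(o[2]); return [o[0]+np.cos(y)*a-np.sin(y)*b,o[1]+np.sin(y)*a+np.cos(y)*b,z]
E
python3 - <<'E'
from plan import *
p,r,s=now(); print(s["q"],p,s["time"])
step(p,r,*goal(own(W,-2,16,60),W[2],-45,back=110),2)
step(p,r,*goal(own(W,-2,16,60),W[2],-45),8)
E
```

```text
time: 0.9
tool_pos: [0.3418, -0.4903, 0.2306]
tcp_rot: [-2.949, -1.079, 0.0]
wrist_force: [0.6, -0.5, -0.1]
width: 0.822
grip_force: 0.0
time: 1.7
tool_pos: [0.4095, -0.2982, 0.2307]
tcp_rot: [-2.684, -1.632, 0.0]
wrist_force: [-0.1, 0.6, 0.2]
width: 0.821
grip_force: 0.0
time: 2.5
tool_pos: [0.3989, -0.0949, 0.2309]
tcp_rot: [-2.316, -2.122, 0.0]
wrist_force: [-0.3, 0.7, 0.2]
width: 0.818
grip_force: 0.0
time: 3.3
tool_pos: [0.4445, 0.0428, 0.1146]
tcp_rot: [1.847, 1.691, -0.762]
wrist_force: [0.9, -0.3, 0.8]
width: 0.824
grip_force: 0.0
[ 0.50795098  0.26110811  2.05701027 -0.6396002   1.37851065  0.90550311] [444.47042435  42.77752219 114.56572134] 3.3
2 rows of [-5.04 -0.56 -1.37] [ 0.07 -0.02 -0.01]
8 rows of [-1.27 -0.16 13.41] [ 0.02 -0.   -0.  ]
```

```bash

python3 -m inch '[-5,-0.6,0,0,0,0,70, -5,-0.6,0,0,0,0,70, 0,0,20,0,0,0,70, 0,0,20,0,0,0,70, 0,0,20,0,0,0,70, 0,0,20,0,0,0,70, 0,0,17,0,0,0,70, 0,0,10,0,0,0,70]'
python3 -m inch '[0,0,0,0,0,0,0, 0,0,0,0,0,0,0, 0,0,0,0,0,0,0, 0,0,0,0,0,0,0, 0,0,0,0,0,0,0, 0,0,0,0,0,0,0, 0,0,0,0,0,0,0, 0,0,0,0,0,0,0]' 50
python3 - <<'E'
from plan import *
from h import *
p,r,s=now(); print(p,s["width"]*85.4)
step(p,r,*goal(own(W,-2,16,60),W[2],-45),1)
im=viewer.read_camera("scene"); cv2.imwrite("pics/g1.png",cv2.resize(im[180:350,220:460,::-1],None,fx=3,fy=3,interpolation=cv2.INTER_CUBIC))
E
```

```text
time: 4.1
tool_pos: [0.4358, -0.0423, 0.0484]
tcp_rot: [1.855, 1.689, -0.757]
wrist_force: [0.3, -0.4, 0.6]
width: 0.821
grip_force: 0.0
time: 4.9
tool_pos: [0.4365, -0.0403, 0.0475]
tcp_rot: [1.849, 1.691, -0.762]
wrist_force: [-0.2, -0.3, 7.5]
width: 0.346
grip_force: 47.5
[436.46889286 -40.28129072  47.49772461] 29.584760214173187
1 rows of [ 1.48 -0.54  0.83] [ 0.1  -0.14 -0.05]
```

View pics/g1.png

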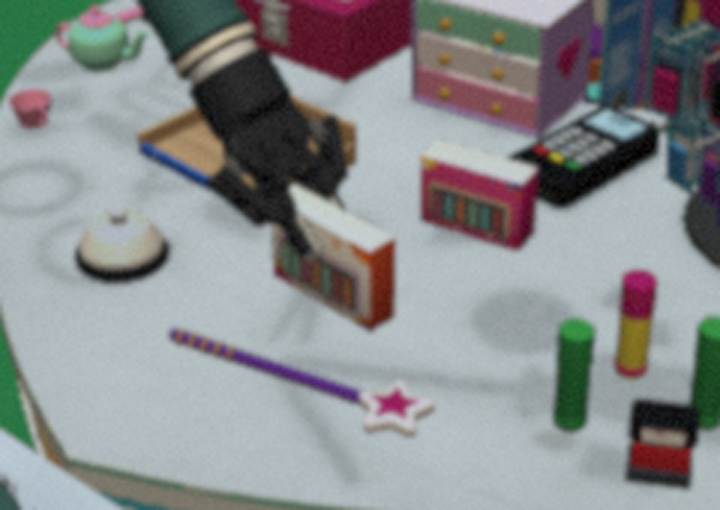

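The picture shows the fingers on the white carton's faces near crop (310,215), opening 30 mm = its thickness: gripped cleanly.

```bash
cat >> plan.py <<'E'
TR=(558.1,172.2,-4.0)
E
python3 - <<'E'
from plan import *
import json
p,r,s=now()
C0=np.array(own(W,0,0,40)); ct=r.inv().apply(C0-p); ct[1]=0
json.dump(ct.tolist(),open("ct.json","w")); print("ct",ct)
def tgt(a,b,z):
    R1=goal([0,0,0],TR[2],45)[1]; return np.array(own(TR,a,b,z))-R1.apply(ct),R1
A=(p+[0,0,130],r); B=tgt(15,33,65+80); C=tgt(36,33,65+6)
step(p,r,*A,8); step(*A,*B,16); step(*B,*C,8); print(A[0],B[0],C[0])
E
```

```text
ct [4.31044438 0.         6.28645483]
8 rows of [-11.46   0.03 -11.52] [0. 0. 0.]
16 rows of [17.23  7.44  1.32] [ 0.01  5.62 -0.07]
8 rows of [-6.54  2.63  6.54] [0. 0. 0.]
[436.470615   -40.29726352 177.49372855] [574.84272941 196.59838017 146.39725038] [595.79157447 195.13349422  72.39725038]
```

```bash

python3 -m inch '[-3,0,-3,0,0,0,0, -8,0,-8,0,0,0,0, -14,0,-14,0,0,0,0, -14,0,-14,0,0,0,0, -14,0,-14,0,0,0,0, -14,0,-14,0,0,0,0, -14,0,-14,0,0,0,0, -11,0,-11,0,0,0,0]'
python3 -m inch '[17.2,7.4,1.3,0,5.6,0,0, 17.2,7.4,1.3,0,5.6,0,0, 17.2,7.4,1.3,0,5.6,0,0, 17.2,7.4,1.3,0,5.6,0,0, 17.2,7.4,1.3,0,5.6,0,0, 17.2,7.4,1.3,0,5.6,0,0, 17.2,7.4,1.3,0,5.6,0,0, 17.2,7.4,1.3,0,5.6,0,0]'
python3 -m inch '[17.2,7.4,1.3,0,5.6,0,0, 17.2,7.4,1.3,0,5.6,0,0, 17.2,7.4,1.3,0,5.6,0,0, 17.2,7.4,1.3,0,5.6,0,0, 17.2,7.4,1.3,0,5.6,0,0, 17.2,7.4,1.3,0,5.6,0,0, 17.2,7.4,1.3,0,5.6,0,0, 17.2,7.4,1.3,0,5.6,0,0]'
python3 - <<'E'
from plan import *
from h import *
import json
p,r,s=now(); ct=np.array(json.load(open("ct.json")));print(s["q"],p,s["width"]*85.4)
def tgt(a,b,z):
    R1=goal([0,0,0],TR[2],45)[1]; return np.array(own(TR,a,b,z))-R1.apply(ct),R1
step(p,r,*tgt(15,33,145),2);step(p,r,*tgt(36,33,71),8)
im=viewer.read_camera("scene"); cv2.imwrite("pics/g2.png",cv2.resize(im[120:320,180:440,::-1],None,fx=3,fy=3,interpolation=cv2.INTER_CUBIC))
E
```

```text
time: 5.75
tool_pos: [0.4353, -0.0409, 0.1776]
tcp_rot: [1.851, 1.693, -0.761]
wrist_force: [-0.3, -0.8, -1.6]
width: 0.349
grip_force: 47.3
time: 6.55
tool_pos: [0.5046, 0.0708, 0.1101]
tcp_rot: [-2.315, -2.12, -0.004]
wrist_force: [-1.0, 0.3, -2.4]
width: 0.345
grip_force: 47.3
time: 7.35
tool_pos: [0.5751, 0.1946, 0.1459]
tcp_rot: [-1.847, -1.692, -0.766]
wrist_force: [-0.8, -0.0, -1.2]
width: 0.346
grip_force: 47.4
[-0.13553285  0.23033685  2.02371401  0.89237081  1.1365806  -0.54853968] [575.13920281 194.55685358 145.8716146 ] 29.544408710992233
2 rows of [ 0.9  -0.23  0.52] [ 0.38  0.   -0.35]
8 rows of [-6.3   2.56  6.69] [ 0.1   0.   -0.09]
```

View pics/g2.png

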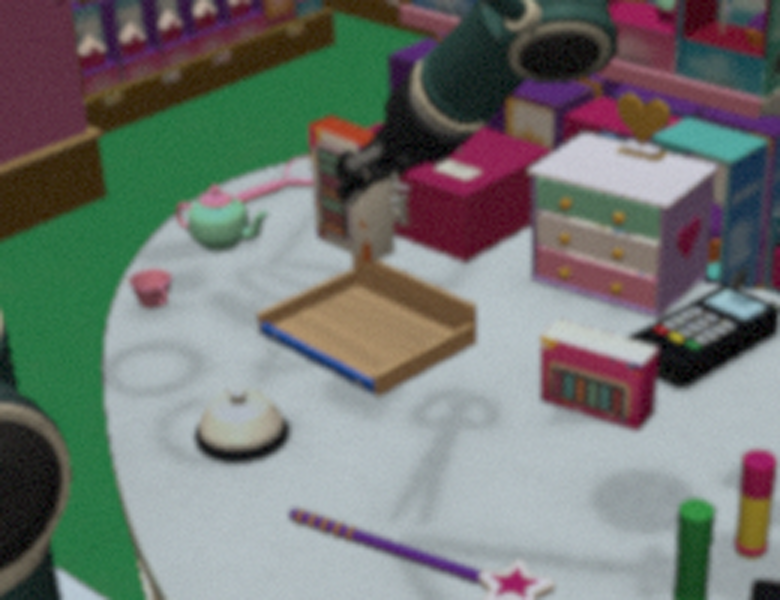

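The carton is held upright with its orange end up (crop (350,190)), over the tray's left rear, clear of cash box and chest. Lowering.

```bash

python3 -m inch '[-6.3,2.5,6.7,0.1,0,-0.1,0, -6.3,2.5,6.7,0.1,0,-0.1,0, -6.3,2.5,6.7,0.1,0,-0.1,0, -6.3,2.5,6.7,0.1,0,-0.1,0, -6.3,2.5,6.7,0.1,0,-0.1,0, -6.3,2.5,6.7,0.1,0,-0.1,0, -6.3,2.5,6.7,0.1,0,-0.1,0, -6.3,2.5,6.7,0.1,0,-0.1,0]'
python3 -m inch '[-1,0,1,0,0,0,0, -0.7,0,0.7,0,0,0,0, -0.7,0,0.7,0,0,0,0, 0,0,0,0,0,0,0, 0,0,0,0,0,0,0, 0,0,0,0,0,0,0, 0,0,0,0,0,0,0, 0,0,0,0,0,0,0]'
python3 - <<'E'
from plan import *
import json
p,r,s=now(); ct=np.array(json.load(open("ct.json")));print(s["q"],p,s["wrist_force"])
def tgt(a,b,z):
    R1=goal([0,0,0],TR[2],45)[1]; return np.array(own(TR,a,b,z))-R1.apply(ct),R1
step(p,r,*tgt(36,33,65),1); step(p,r,*tgt(45,33,65),1)
E
```

```text
time: 8.2
tool_pos: [0.5955, 0.1946, 0.0709]
tcp_rot: [-1.831, -1.709, -0.755]
wrist_force: [0.4, 0.2, -1.8]
width: 0.344
grip_force: 47.4
time: 9.0
tool_pos: [0.5953, 0.1946, 0.0685]
tcp_rot: [-1.831, -1.709, -0.755]
wrist_force: [0.7, 0.3, -1.9]
width: 0.344
grip_force: 47.4
[-0.128873    0.38239089  1.99974095  0.93526564  1.06343831 -0.66615792] [595.31378401 194.57194614  68.52149045] [ 0.7333081   0.33251113 -1.87276686]
1 rows of [-1.08  0.44  1.93] [-0.01  0.2   0.02]
1 rows of [-1.08  9.44  1.92] [-0.01  0.2   0.02]
```

```bash

python3 -m inch '[-0.7,0,0.7,0,0,0,0, 0,1,0,0,0,0,0, 0,1,0,0,0,0,0, 0,1,0,0,0,0,0, 0,1,0,0,0,0,0, 0,1,0,0,0,0,0, 0,0,0,0,0,0,0, 0,0,0,0,0,0,0]'
python3 -m inch '[0,1,0,0,0,0,0, 0,1,0,0,0,0,0, 0,0,0,0,0,0,0, 0,0,0,0,0,0,0, 0,0,0,0,0,0,0, 0,0,0,0,0,0,0, 0,0,0,0,0,0,0, 0,0,0,0,0,0,0]'
```

```text
time: 9.8
tool_pos: [0.6002, 0.1942, 0.0674]
tcp_rot: [-1.831, -1.708, -0.755]
wrist_force: [0.3, -0.9, -1.6]
width: 0.342
grip_force: 47.4
time: 10.6
tool_pos: [0.6022, 0.1941, 0.0674]
tcp_rot: [-1.831, -1.708, -0.755]
wrist_force: [0.2, 0.2, -1.7]
width: 0.345
grip_force: 47.4
```

```bash

python3 -m inch '[0,1,0,0,0,0,0, 0,0.5,0,0,0,0,0, 0,0,0,0,0,0,0, 0,0,0,0,0,0,0, 0,0,0,0,0,0,0, 0,0,0,0,0,0,0, 0,0,0,0,0,0,0, 0,0,0,0,0,0,0]'
```

```text
time: 11.4
tool_pos: [0.6034, 0.1941, 0.0673]
tcp_rot: [-1.831, -1.708, -0.754]
wrist_force: [-2.2, -0.4, -1.0]
width: 0.343
grip_force: 47.5
```

```bash

python3 -m inch '[-0.5,0,0.5,0,0,0,0, -0.5,0,0.5,0,0,0,0, 0,0,0,0,0,0,0, 0,0,0,0,0,0,0, 0,0,0,0,0,0,0, 0,0,0,0,0,0,0, 0,0,0,0,0,0,0, 0,0,0,0,0,0,0]'
python3 -c "
from workcell import sensors;s=sensors.read_state();print(s['tool_pos'],s['wrist_force'],s['torque'])"
```

```text
time: 12.2
tool_pos: [0.6034, 0.1942, 0.0659]
tcp_rot: [-1.831, -1.708, -0.754]
wrist_force: [-3.4, 2.2, 0.4]
width: 0.348
grip_force: 47.4
[0.60343758 0.19417324 0.06589638] [-3.44913944  2.20879522  0.38741995] [-0.16779834  0.58734839  0.3668124 ]
```

```bash

python3 -m inch '[-0.4,0.4,0.4,0,0,0,0, 0,0,0,0,0,0,0, 0,0,0,0,0,0,40, 0,0,0,0,0,0,55, 0,0,0,0,0,0,60, 0,0,0,0,0,0,60, 0,0,-10,0,0,0,60, 0,0,-15,0,0,0,60]'
python3 -m inch '[0,0,-25,0,0,0,60, 0,0,-25,0,0,0,60, 0,0,-25,0,0,0,60, 0,0,-25,0,0,0,60, 0,0,-25,0,0,0,60, 0,0,-20,0,0,0,60, 0,0,0,0,0,0,60, 0,0,0,0,0,0,60]'
python3 - <<'E'
from plan import *
from h import *
p,r,s=now(); print(s["q"],p)
# glue: centre 511,-285
G=(510.8,-285.6)
g=goal([*G,250],-15,0,gp=0); step(p,r,*g,24)
for yaw in (-15,):
    step(*g,*goal([*G,50],yaw,0),8)
im=viewer.read_camera("top"); cv2.imwrite("pics/t3.png",cv2.resize(im[160:320,200:500,::-1],None,fx=2.6,fy=2.6,interpolation=cv2.INTER_CUBIC))
im=viewer.read_camera("scene"); cv2.imwrite("pics/s3.png",cv2.resize(im[150:320,220:480,::-1],None,fx=3,fy=3,interpolation=cv2.INTER_CUBIC))
E
```

```text
time: 13.0
tool_pos: [0.6023, 0.1762, 0.0832]
tcp_rot: [-1.831, -1.708, -0.753]
wrist_force: [-0.3, 0.3, 0.6]
width: 0.702
grip_force: 0.0
time: 13.8
tool_pos: [0.5962, 0.0737, 0.1867]
tcp_rot: [-1.833, -1.709, -0.756]
wrist_force: [-0.3, 0.6, -0.5]
width: 0.704
grip_force: 0.0
[-0.32795588  0.25863282  1.89590997  0.77857066  1.32575986 -0.58993754] [596.15132098  73.68451954 186.67690073]
24 rows of [-13.41  -1.16  -8.71] [-0.18 -1.86  0.43]
8 rows of [ 0.   0.  27.5] [0. 0. 0.]
```

View pics/s3.png

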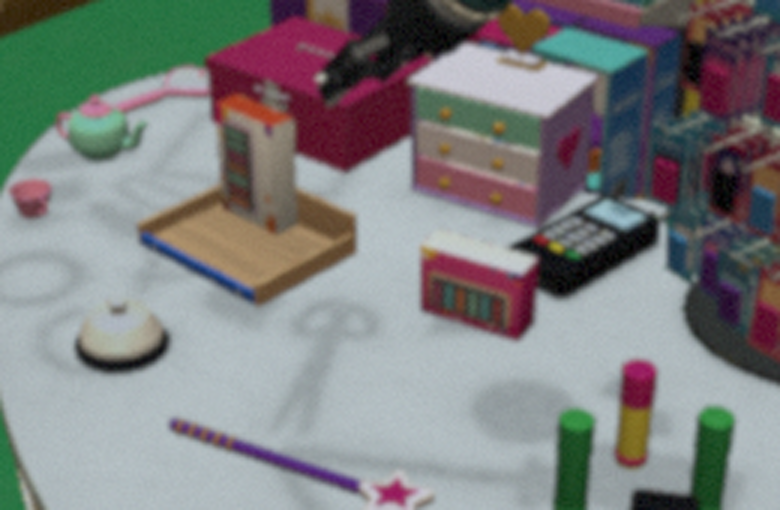

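White stands upright against the back wall (crop (258,165)), left of the middle; nothing else moved. Now the glue.

```bash
python3 - <<'E'
from plan import *
p,r,s=now(); G=(510.5,-285.8)
g=goal([*G,200],-29,0,gp=0); step(p,r,*g,24); step(*g,*goal([*G,68],-29,0),8)
E
```

```text
24 rows of [-14.38   0.7   -6.91] [-0.41 -1.84  0.99]
8 rows of [ 0.  0. 19.] [0. 0. 0.]
```

```bash

python3 -m inch '[-14.4,0.7,-6.9,-0.4,-1.8,1,50, -14.4,0.7,-6.9,-0.4,-1.8,1,50, -14.4,0.7,-6.9,-0.4,-1.8,1,50, -14.4,0.7,-6.9,-0.4,-1.8,1,50, -14.4,0.7,-6.9,-0.4,-1.8,1,50, -14.4,0.7,-6.9,-0.4,-1.8,1,50, -14.4,0.7,-6.9,-0.4,-1.8,1,50, -14.4,0.7,-6.9,-0.4,-1.8,1,50]'
python3 -m inch '[-14.4,0.7,-6.9,-0.4,-1.8,1,50, -14.4,0.7,-6.9,-0.4,-1.8,1,50, -14.4,0.7,-6.9,-0.4,-1.8,1,50, -14.4,0.7,-6.9,-0.4,-1.8,1,50, -14.4,0.7,-6.9,-0.4,-1.8,1,50, -14.4,0.7,-6.9,-0.4,-1.8,1,50, -14.4,0.7,-6.9,-0.4,-1.8,1,50, -14.4,0.7,-6.9,-0.4,-1.8,1,50]'
python3 -m inch '[-14.4,0.7,-6.9,-0.4,-1.8,1,50, -14.4,0.7,-6.9,-0.4,-1.8,1,50, -14.4,0.7,-6.9,-0.4,-1.8,1,50, -14.4,0.7,-6.9,-0.4,-1.8,1,50, -14.4,0.7,-6.9,-0.4,-1.8,1,50, -14.4,0.7,-6.9,-0.4,-1.8,1,50, -14.4,0.7,-6.9,-0.4,-1.8,1,50, -14.4,0.7,-6.9,-0.4,-1.8,1,50]'
python3 - <<'E'
from plan import *
p,r,s=now(); G=(510.5,-285.8); print(p,s["q"])
g=goal([*G,200],-29,0,gp=0); step(p,r,*g,2); step(*g,*goal([*G,68],-29,0),6)
E
```

```text
time: 14.7
tool_pos: [0.5843, -0.0509, 0.1574]
tcp_rot: [-2.138, -1.701, -0.536]
wrist_force: [-0.8, -0.5, -0.6]
width: 0.586
grip_force: 0.0
time: 15.5
tool_pos: [0.5546, -0.1747, 0.1616]
tcp_rot: [-2.429, -1.66, -0.289]
wrist_force: [-0.3, 0.9, 0.1]
width: 0.59
grip_force: 0.0
time: 16.3
tool_pos: [0.5099, -0.2883, 0.1981]
tcp_rot: [-2.701, -1.581, -0.01]
wrist_force: [0.6, 0.1, 0.6]
width: 0.586
grip_force: 0.0
[ 509.87807874 -288.26794418  198.12312682] [-0.56349984  0.12427352  1.83175042  0.01160736  1.19312496 -0.05598657]
2 rows of [ 1.24 -0.34 -0.93] [-0.2  -0.32 -0.16]
6 rows of [ 0.    0.   25.33] [0. 0. 0.]
```

```bash

python3 -m inch '[1.2,-0.3,-0.9,-0.2,-0.3,-0.2,50, 1.2,-0.3,-0.9,-0.2,-0.3,-0.2,50, 0,0,25,0,0,0,50, 0,0,25,0,0,0,50, 0,0,25,0,0,0,50, 0,0,25,0,0,0,50, 0,0,25,0,0,0,50, 0,0,25,0,0,0,50]'
python3 -m inch '[0,0,2,0,0,0,50, 0,0,0,0,0,0,50, 0,0,0,0,0,0,10, 0,0,0,0,0,0,10, 0,0,0,0,0,0,10, 0,0,0,0,0,0,10, 0,0,0,0,0,0,10, 0,0,0,0,0,0,10]' 25
python3 - <<'E'
from plan import *
p,r,s=now(); print(p,s["width"]*85.4)
A=(p+[0,0,150],r); step(p,r,*A,8)
x,y,z=own(TR,60-13.5-8,-52,0)
B=goal([x,y,p[2]+6+100],TR[2]+8,0,gp=0); C=goal([x,y,p[2]+6+4],TR[2]+8,0,gp=0); step(*A,*B,24); step(*B,*C,8); print(B[0],C[0])
E
```

```text
time: 17.1
tool_pos: [0.5112, -0.2833, 0.0482]
tcp_rot: [-2.701, -1.598, -0.004]
wrist_force: [-0.8, 0.6, 0.8]
width: 0.583
grip_force: 0.0
time: 17.9
tool_pos: [0.5121, -0.2845, 0.0488]
tcp_rot: [-2.704, -1.599, -0.005]
wrist_force: [-1.0, 0.1, 5.2]
width: 0.304
grip_force: 27.2
[ 512.10689154 -284.54778139   48.83015559] 25.929461314502014
8 rows of [  0.06   0.03 -18.75] [0. 0. 0.]
24 rows of [17.32 -0.53  1.86] [ 0.01 -0.01 -1.37]
8 rows of [ 0.  0. 12.] [0. 0. 0.]
[592.8788793  117.64104515 154.83015559] [592.8788793  117.64104515  58.83015559]
```

```bash

python3 -m inch '[0,0,-5,0,0,0,10, 0,0,-15,0,0,0,10, 0,0,-25,0,0,0,10, 0,0,-25,0,0,0,10, 0,0,-25,0,0,0,10, 0,0,-25,0,0,0,10, 0,0,-20,0,0,0,10, 0,0,-10,0,0,0,10]'
python3 - <<'E'
from plan import *
p,r,s=now(); print(p,s["width"]*85.4,s["wrist_force"])
x,y,z=own(TR,60-13.5-8,-52,0)
B=goal([x,y,155],TR[2],0,gp=0); C=goal([x,y,59],TR[2],0,gp=0); step(p,r,*B,24); step(*B,*C,8)
E
```

```text
time: 18.7
tool_pos: [0.5121, -0.2852, 0.2009]
tcp_rot: [2.703, 1.598, 0.007]
wrist_force: [-0.0, -0.4, 0.4]
width: 0.307
grip_force: 26.8
[ 512.14359241 -285.16171261  200.93480084] 26.220443768916187 [-0.0439172  -0.37284209  0.38316798]
24 rows of [17.17 -1.68  1.93] [ 0.01 -0.   -1.03]
8 rows of [ 0.  0. 12.] [0. 0. 0.]
```

```bash

python3 -m inch '[17.2,-1.7,1.9,0,0,-1,10, 17.2,-1.7,1.9,0,0,-1,10, 17.2,-1.7,1.9,0,0,-1,10, 17.2,-1.7,1.9,0,0,-1,10, 17.2,-1.7,1.9,0,0,-1,10, 17.2,-1.7,1.9,0,0,-1,10, 17.2,-1.7,1.9,0,0,-1,10, 17.2,-1.7,1.9,0,0,-1,10]'
python3 -m inch '[17.2,-1.7,1.9,0,0,-1,10, 17.2,-1.7,1.9,0,0,-1,10, 17.2,-1.7,1.9,0,0,-1,10, 17.2,-1.7,1.9,0,0,-1,10, 17.2,-1.7,1.9,0,0,-1,10, 17.2,-1.7,1.9,0,0,-1,10, 17.2,-1.7,1.9,0,0,-1,10, 17.2,-1.7,1.9,0,0,-1,10]'
python3 -m inch '[17.2,-1.7,1.9,0,0,-1,10, 17.2,-1.7,1.9,0,0,-1,10, 17.2,-1.7,1.9,0,0,-1,10, 17.2,-1.7,1.9,0,0,-1,10, 17.2,-1.7,1.9,0,0,-1,10, 17.2,-1.7,1.9,0,0,-1,10, 17.2,-1.7,1.9,0,0,-1,10, 17.2,-1.7,1.9,0,0,-1,10]'
python3 - <<'E'
from plan import *
p,r,s=now(); print(p,s["width"]*85.4,s["q"])
x,y,z=own(TR,60-13.5-8,-52,0)
B=goal([x,y,155],TR[2],0,gp=0); step(p,r,*B,1); step(p,r,*goal([x,y,59],TR[2],0,gp=0),6)
E
```

```text
time: 19.5
tool_pos: [0.558, -0.1528, 0.1825]
tcp_rot: [-2.583, -1.785, -0.004]
wrist_force: [-0.2, -0.6, 0.1]
width: 0.305
grip_force: 26.8
time: 20.3
tool_pos: [0.5857, -0.0175, 0.1679]
tcp_rot: [-2.452, -1.961, -0.004]
wrist_force: [0.4, -0.3, 0.0]
width: 0.307
grip_force: 26.8
time: 21.1
tool_pos: [0.5944, 0.1204, 0.1531]
tcp_rot: [-2.31, -2.127, -0.004]
wrist_force: [0.5, 0.5, -0.5]
width: 0.307
grip_force: 26.8
[594.36538814 120.37552126 153.10044702] 26.187655521170146 [0.15711106 0.19470873 1.83748659 0.00319864 1.10811145 0.23812328]
1 rows of [-2.84 -1.26 -1.91] [ 0.03 -0.18 -0.72]
6 rows of [-0.5  -0.22 15.68] [ 0.01 -0.03 -0.12]
```

```bash

python3 -m inch '[-1.5,-0.6,8,0,-0.1,-0.4,10, -1.4,-0.6,20,0,-0.1,-0.4,10, 0,0,20,0,0,0,10, 0,0,20,0,0,0,10, 0,0,16,0,0,0,10, 0,0,10,0,0,0,10, 0,0,0,0,0,0,10, 0,0,0,0,0,0,10]'
python3 -m inch '[0,1.5,0,0,0,0,10, 0,1.5,0,0,0,0,10, 0,1.5,0,0,0,0,10, 0,0,0.5,0,0,0,10, 0,0,0.5,0,0,0,10, 0,0,0.5,0,0,0,10, 0,0,0,0,0,0,10, 0,0,0,0,0,0,10]'
python3 - <<'E'
from plan import *
p,r,s=now(); print(p,s["wrist_force"]); x,y,z=own(TR,60-13.5,-52,0); step(p,r,*goal([x,y,54.8],TR[2],0,gp=0),1)
E
```

```text
time: 21.9
tool_pos: [0.5933, 0.1161, 0.0595]
tcp_rot: [2.297, 2.142, 0.001]
wrist_force: [1.1, 0.2, 0.2]
width: 0.302
grip_force: 26.7
time: 22.7
tool_pos: [0.5974, 0.1159, 0.0576]
tcp_rot: [2.297, 2.142, -0.0]
wrist_force: [0.1, 0.3, 0.1]
width: 0.303
grip_force: 26.7
[597.35386306 115.85449507  57.63943135] [0.07329826 0.34149301 0.08653966]
1 rows of [1.47 3.41 2.84] [ 0.02  0.03 -0.  ]
```

```bash

python3 -m inch '[0,1,0,0,0,0,10, 0,1,0,0,0,0,10, 0,0,0.7,0,0,0,10, 0,0,0.7,0,0,0,10, 0,0,0.7,0,0,0,10, 0,0,0,0,0,0,10, 0,0,0,0,0,0,10, 0,0,0,0,0,0,10]'
python3 -m inch '[0,0,0.4,0,0,0,10, 0,0,0,0,0,0,10, 0,0,0,0,0,0,10, 0,0,0,0,0,0,10, 0,0,0,0,0,0,10, 0,0,0,0,0,0,10, 0,0,0,0,0,0,10, 0,0,0,0,0,0,10]'
```

```text
time: 23.5
tool_pos: [0.5995, 0.1157, 0.0556]
tcp_rot: [2.297, 2.142, 0.0]
wrist_force: [0.0, -0.3, 0.7]
width: 0.297
grip_force: 26.7
time: 24.3
tool_pos: [0.5995, 0.1157, 0.0553]
tcp_rot: [2.297, 2.142, 0.0]
wrist_force: [0.5, -0.3, -1.1]
width: 0.304
grip_force: 26.7
```

```bash

python3 -m inch '[0,0,0.5,0,0,0,10, 0,0,0.5,0,0,0,10, 0,0,0,0,0,0,10, 0,0,0,0,0,0,10, 0,0,0,0,0,0,10, 0,0,0,0,0,0,10, 0,0,0,0,0,0,10, 0,0,0,0,0,0,10]'
```

```text
time: 25.1
tool_pos: [0.5996, 0.1157, 0.0549]
tcp_rot: [2.297, 2.142, 0.001]
wrist_force: [-2.2, 0.0, 6.1]
width: 0.305
grip_force: 27.1
```

```bash

python3 -m inch '[0,0,-0.3,0,0,0,10, 0,0,0,0,0,0,32, 0,0,0,0,0,0,38, 0,0,0,0,0,0,46, 0,0,0,0,0,0,46, 0,0,-5,0,0,0,46, 0,0,-15,0,0,0,46, 0,0,-20,0,0,0,46]'
python3 -m inch '[0,0,-20,0,0,0,46, 0,0,-20,0,0,0,46, 0,0,-20,0,0,0,46, 0,0,-20,0,0,0,46, 0,0,-20,0,0,0,46, 0,0,-20,0,0,0,46, 0,0,0,0,0,0,60, 0,0,0,0,0,0,60]'
python3 - <<'E'
from plan import *
from h import *
p,r,s=now(); print(s["q"],p)
PK=(599.3,-72.6,8.2)
g=goal([*own(PK,-1,0,0)[:2],175],PK[2],0,gp=0); step(p,r,*g,16); step(*g,*goal(own(PK,-1,0,48),PK[2],0),8)
im=viewer.read_camera("scene"); cv2.imwrite("pics/s4.png",cv2.resize(im[130:300,220:480,::-1],None,fx=3,fy=3,interpolation=cv2.INTER_CUBIC))
E
```

```text
time: 25.9
tool_pos: [0.5987, 0.1156, 0.0948]
tcp_rot: [-2.297, -2.142, 0.002]
wrist_force: [-0.1, -0.4, 0.2]
width: 0.536
grip_force: 0.0
time: 26.7
tool_pos: [0.5999, 0.1159, 0.2157]
tcp_rot: [2.296, 2.141, 0.003]
wrist_force: [0.2, 0.2, -0.6]
width: 0.702
grip_force: 0.0
[ 1.50326879e-01  1.52377428e-01  1.76647986e+00 -5.23251900e-04
  1.21999409e+00  2.20422073e-01] [599.85172255 115.87050629 215.73570473]
16 rows of [-11.8   -0.45   2.55] [ 0.01  0.   -0.76]
8 rows of [ 0.    0.   18.38] [0. 0. 0.]
```

View pics/s4.png

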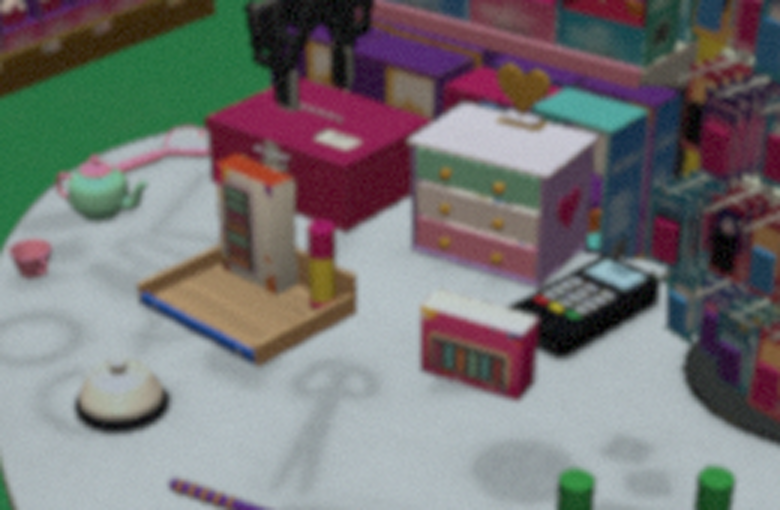

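Glue stands upright at the wall beside the white carton (crop (321,265)), which still stands at (258,225). Now the pink carton; checking the card reader's clearance behind it.

```bash
python3 - <<'E'
from h import *
print(px2w("top",(358,192),.02),px2w("top",(358,192),.0))
E
python3 -m inch '[-11.8,-0.4,2.5,0,0,-0.76,56, -11.8,-0.4,2.5,0,0,-0.76,56, -11.8,-0.4,2.5,0,0,-0.76,56, -11.8,-0.4,2.5,0,0,-0.76,56, -11.8,-0.4,2.5,0,0,-0.76,56, -11.8,-0.4,2.5,0,0,-0.76,56, -11.8,-0.4,2.5,0,0,-0.76,56, -11.8,-0.4,2.5,0,0,-0.76,56]'
python3 -m inch '[-11.8,-0.4,2.5,0,0,-0.76,56, -11.8,-0.4,2.5,0,0,-0.76,56, -11.8,-0.4,2.5,0,0,-0.76,56, -11.8,-0.4,2.5,0,0,-0.76,56, -11.8,-0.4,2.5,0,0,-0.76,56, -11.8,-0.4,2.5,0,0,-0.76,56, -11.8,-0.4,2.5,0,0,-0.76,56, -11.8,-0.4,2.5,0,0,-0.76,56]'
python3 - <<'E'
from plan import *
p,r,s=now(); PK=(599.3,-72.6,8.2); print(p,s["width"]*85.4)
step(p,r,*goal(own(PK,-1,0,48),PK[2],0),8)
E
```

```text
[ 0.66604603 -0.08933063  0.02      ] [ 0.67015647 -0.09060473  0.        ]
time: 27.55
tool_pos: [0.5927, 0.0211, 0.1925]
tcp_rot: [-2.179, -2.261, 0.003]
wrist_force: [1.2, -0.7, 0.3]
width: 0.657
grip_force: 0.0
time: 28.35
tool_pos: [0.5973, -0.0731, 0.1725]
tcp_rot: [-2.056, -2.373, 0.003]
wrist_force: [-0.0, 0.2, -0.2]
width: 0.656
grip_force: 0.0
[597.34328209 -73.08213408 172.52318761] 56.00368184661385
8 rows of [ 0.02  0.15 18.07] [-0.02 -0.   -0.  ]
```

```bash

python3 -m inch '[0,0.5,20,0,0,0,56, 0,0.5,25,0,0,0,56, 0,0,25,0,0,0,56, 0,0,25,0,0,0,56, 0,0,25,0,0,0,56, 0,0,18,0,0,0,56, 0,0,7,0,0,0,56, 0,0,0,0,0,0,56]'
python3 -m inch '[0,0,0,0,0,0,10, 0,0,0,0,0,0,10, 0,0,0,0,0,0,10, 0,0,0,0,0,0,10, 0,0,0,0,0,0,10, 0,0,0,0,0,0,10, 0,0,0,0,0,0,10, 0,0,0,0,0,0,10]' 50
python3 -m inch '[0,0,-4,0,0,0,10, 0,0,-8,0,0,0,10, 0,0,-16,0,0,0,10, 0,0,-20,0,0,0,10, 0,0,-25,0,0,0,10, 0,0,-25,0,0,0,10, 0,0,-15,0,0,0,10, 0,0,-7,0,0,0,10]'
python3 - <<'E'
from plan import *
p,r,s=now(); print(p,s["width"]*85.4,s["wrist_force"],s["q"])
x,y,z=own(TR,-36,0,0)
B=goal([x,y,150],TR[2],0,gp=0); step(p,r,*B,16)
E
```

```text
time: 29.15
tool_pos: [0.5976, -0.0724, 0.0272]
tcp_rot: [-2.056, -2.371, 0.004]
wrist_force: [0.4, -0.1, 0.5]
width: 0.656
grip_force: 0.0
time: 29.95
tool_pos: [0.6004, -0.0728, 0.0307]
tcp_rot: [2.057, 2.372, 0.001]
wrist_force: [-1.5, 0.2, 6.6]
width: 0.396
grip_force: 50.4
time: 30.75
tool_pos: [0.6009, -0.0729, 0.1525]
tcp_rot: [2.055, 2.371, 0.003]
wrist_force: [1.1, 0.6, -2.4]
width: 0.39
grip_force: 49.8
[600.94383007 -72.86690796 152.5053418 ] 33.302496808347406 [ 1.11093258  0.56923444 -2.37789485] [-1.61621502e-01  1.91227698e-01  1.84282288e+00 -3.67772837e-04
  1.10286509e+00 -3.03770614e-01]
16 rows of [15.7  -4.26  0.13] [0.02 0.   0.76]
```

```bash

python3 -m inch '[15.7,-4.3,0,0,0,0.76,10, 15.7,-4.3,0,0,0,0.76,10, 15.7,-4.3,0,0,0,0.76,10, 15.7,-4.3,0,0,0,0.76,10, 15.7,-4.3,0,0,0,0.76,10, 15.7,-4.3,0,0,0,0.76,10, 15.7,-4.3,0,0,0,0.76,10, 15.7,-4.3,0,0,0,0.76,10]'
python3 -m inch '[15.7,-4.3,0,0,0,0.76,10, 15.7,-4.3,0,0,0,0.76,10, 15.7,-4.3,0,0,0,0.76,10, 15.7,-4.3,0,0,0,0.76,10, 15.7,-4.3,0,0,0,0.76,10, 15.7,-4.3,0,0,0,0.76,10, 15.7,-4.3,0,0,0,0.76,10, 15.7,-4.3,0,0,0,0.76,10]'
python3 - <<'E'
from plan import *
from h import *
p,r,s=now(); print(p,s["width"]*85.4,s["q"])
x,y,z=own(TR,-36,0,0)
step(p,r,*goal([x,y,150],TR[2],0,gp=0),1); step(p,r,*goal([x,y,42],TR[2],0,gp=0),8)
im=viewer.read_camera("scene"); cv2.imwrite("pics/s5.png",cv2.resize(im[130:300,220:480,::-1],None,fx=3,fy=3,interpolation=cv2.INTER_CUBIC))
E
```

```text
time: 31.55
tool_pos: [0.5522, 0.0496, 0.1486]
tcp_rot: [-2.181, -2.26, 0.002]
wrist_force: [0.3, -0.6, -1.7]
width: 0.393
grip_force: 49.8
time: 32.35
tool_pos: [0.5192, 0.1753, 0.1485]
tcp_rot: [-2.298, -2.142, 0.003]
wrist_force: [0.1, -0.1, -2.0]
width: 0.393
grip_force: 49.8
[519.2205132  175.30719617 148.54967359] 33.59093627645692 [ 2.80545469e-01  9.35039133e-02  1.96250934e+00 -6.76397923e-04
  1.08712282e+00  3.51248988e-01]
1 rows of [-0.39  3.   -1.45] [-0.07  0.06 -0.03]
8 rows of [-0.04  0.38 13.32] [-0.01  0.01 -0.  ]
```

View pics/s5.png

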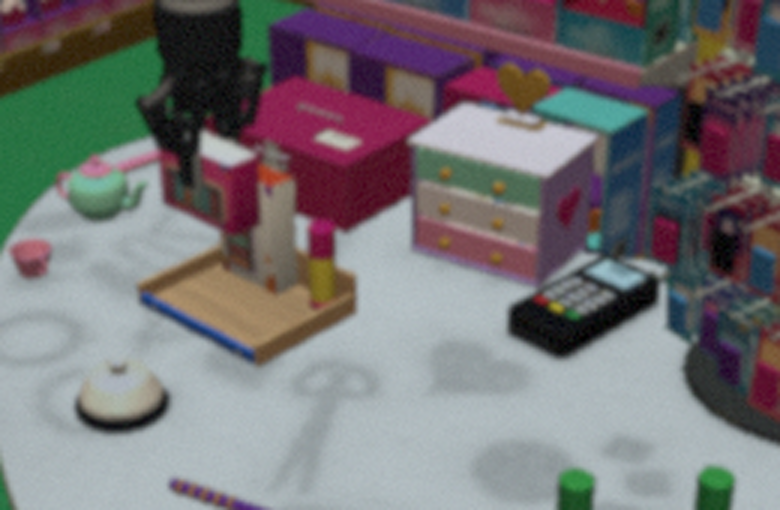

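The pink carton hangs level and upright over the tray's front (crop (210,185)); white and glue stand undisturbed. Lowering.

```bash

python3 -m inch '[0,1.5,5,0,0,0,10, 0,1.5,15,0,0,0,10, 0,0,18,0,0,0,10, 0,0,20,0,0,0,10, 0,0,20,0,0,0,10, 0,0,18,0,0,0,10, 0,0,10,0,0,0,10, 0,0,0,0,0,0,10]'
python3 -m inch '[0,0,1,0,0,0,10, 0,0,1,0,0,0,10, 0,0,0,0,0,0,10, 0,0,0,0,0,0,10, 0,0,0,0,0,0,10, 0,0,0,0,0,0,10, 0,0,0,0,0,0,10, 0,0,0,0,0,0,10]'
python3 - <<'E'
from plan import *
p,r,s=now(); x,y,z=own(TR,-36,0,0); step(p,r,*goal([x,y,36.7],TR[2],0,gp=0),1)
E
```

```text
time: 33.2
tool_pos: [0.5213, 0.1734, 0.0407]
tcp_rot: [-2.297, -2.141, 0.007]
wrist_force: [-0.4, 0.3, -1.6]
width: 0.393
grip_force: 49.9
time: 34.0
tool_pos: [0.5233, 0.1747, 0.0415]
tcp_rot: [2.297, 2.142, 0.0]
wrist_force: [0.4, 0.7, -1.7]
width: 0.39
grip_force: 49.9
1 rows of [-0.05 -1.13  4.83] [ 0.04  0.02 -0.  ]
```

```bash

python3 -m inch '[0,-0.5,1,0,0,0,10, 0,-0.5,1,0,0,0,10, 0,0,1,0,0,0,10, 0,0,0,0,0,0,10, 0,0,0,0,0,0,10, 0,0,0,0,0,0,10, 0,0,0,0,0,0,10, 0,0,0,0,0,0,10]'
python3 -m inch '[0,0,0.7,0,0,0,10, 0,0,0,0,0,0,10, 0,0,0,0,0,0,10, 0,0,0,0,0,0,10, 0,0,0,0,0,0,10, 0,0,0,0,0,0,10, 0,0,0,0,0,0,10, 0,0,0,0,0,0,10]'
python3 -m inch '[0,0,0.7,0,0,0,10, 0,0,0,0,0,0,10, 0,0,0,0,0,0,10, 0,0,0,0,0,0,10, 0,0,0,0,0,0,10, 0,0,0,0,0,0,10, 0,0,0,0,0,0,10, 0,0,0,0,0,0,10]'
```

```text
time: 34.8
tool_pos: [0.5224, 0.1747, 0.0385]
tcp_rot: [2.297, 2.142, 0.0]
wrist_force: [-0.1, 0.1, -1.1]
width: 0.395
grip_force: 49.9
time: 35.6
tool_pos: [0.5223, 0.1747, 0.0378]
tcp_rot: [2.297, 2.142, 0.0]
wrist_force: [0.1, 0.3, -1.4]
width: 0.393
grip_force: 49.9
time: 36.4
tool_pos: [0.5224, 0.1747, 0.0371]
tcp_rot: [2.297, 2.142, 0.0]
wrist_force: [-0.7, -0.0, -1.5]
width: 0.389
grip_force: 49.9
```

```bash

python3 -m inch '[0,0,0.6,0,0,0,10, 0,0,0,0,0,0,10, 0,0,0,0,0,0,10, 0,0,0,0,0,0,10, 0,0,0,0,0,0,10, 0,0,0,0,0,0,10, 0,0,0,0,0,0,10, 0,0,0,0,0,0,10]'
python3 -m inch '[0,0,0.6,0,0,0,10, 0,0,0,0,0,0,10, 0,0,0,0,0,0,10, 0,0,0,0,0,0,10, 0,0,0,0,0,0,10, 0,0,0,0,0,0,10, 0,0,0,0,0,0,10, 0,0,0,0,0,0,10]'
```

```text
time: 37.2
tool_pos: [0.5224, 0.1748, 0.0367]
tcp_rot: [2.297, 2.142, 0.001]
wrist_force: [-0.7, 0.2, 1.5]
width: 0.392
grip_force: 50.1
time: 38.0
tool_pos: [0.5225, 0.1748, 0.0367]
tcp_rot: [2.297, 2.142, 0.0]
wrist_force: [-2.7, -1.5, 7.3]
width: 0.397
grip_force: 50.8
```

Floor contact. Release gently and withdraw straight up.

```bash

python3 -m inch '[0,0,-0.5,0,0,0,10, 0,0,0,0,0,0,40, 0,0,0,0,0,0,48, 0,0,0,0,0,0,54, 0,0,0,0,0,0,54, 0,0,-5,0,0,0,54, 0,0,-15,0,0,0,54, 0,0,-20,0,0,0,54]'
python3 -m inch '[0,0,-20,0,0,0,54, 0,0,-20,0,0,0,54, 0,0,-20,0,0,0,54, 0,0,-25,0,0,0,54, 0,0,-25,0,0,0,54, 0,0,-25,0,0,0,54, 0,-10,-10,0,0,0,54, 0,0,0,0,0,0,54]'
python3 - <<'E'
from h import *
a=viewer.read_camera("scene")[130:300,230:430,::-1]; b=viewer.read_camera("top")[180:300,200:400,::-1]
z=lambda i:cv2.resize(i,(int(400),int(i.shape[0]*400/i.shape[1])),interpolation=cv2.INTER_CUBIC)
A,B=z(a),z(b); h=max(len(A),len(B)); pad=lambda i:np.vstack([i,np.zeros((h-len(i),400,3),np.uint8)])
cv2.imwrite("pics/end.png",np.hstack([pad(A),pad(B)]))
E
```

```text
time: 38.8
tool_pos: [0.5216, 0.1745, 0.0768]
tcp_rot: [-2.298, -2.142, 0.002]
wrist_force: [-0.2, 0.2, 0.5]
width: 0.632
grip_force: 0.0
time: 39.6
tool_pos: [0.5124, 0.176, 0.2241]
tcp_rot: [2.296, 2.141, 0.006]
wrist_force: [0.6, -0.1, -0.4]
width: 0.629
grip_force: 0.0
```

View pics/end.png

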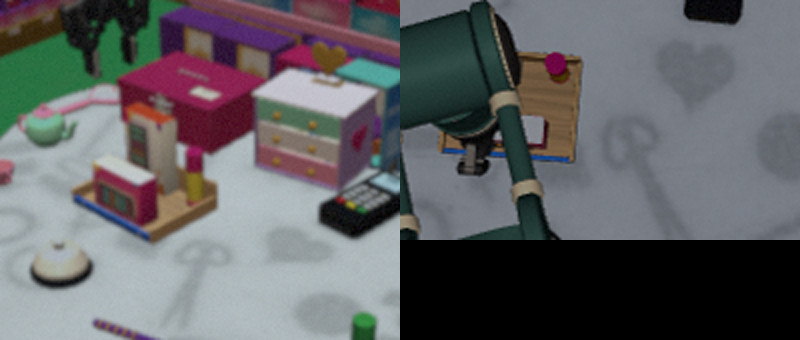

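The end view shows white (left crop (152,150)) and glue (194,175) upright at the back wall. Pink (125,190) stands on its long edge along the blue lip, and the gripper is clear. The pink carton met the floor at exactly floor height (36.7 mm TCP), so it is not resting on the lip.

```bash
python3 -c "
from workcell import job; print(job.finish_job())"
```

```text
the job is handed in; nothing more can be done
None
```

I handed the job in at about 40 s: the white carton stands on end against the tray's back wall, the glue stick stands upright beside it, and the pink carton, placed last, is on its long edge along the front lip. The job's verdict was not shown to me.

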